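# Slide the ceramic mixing palette off its shelf and lay it on the rest

### The arm

A 6-joint arm with a two-finger parallel gripper is mounted at the origin on the work surface. World frame = base frame: x ahead of the robot, y to its left, z up, the work surface at z = 0. Lengths are in m, angles in rad, forces in N, time in s.
With the tool pointing down it reaches from about 0.35 to 0.975 m from the base axis. Payload 4.9 kg.
Tool frame: the origin (TCP) lies at the very end of the fingers, on their centre line; the grasp point (between the pads) lies 19 mm behind it (ctrl.grasp_offset is the distance from the TCP to the grasp point, in m); z points along the fingers, y is the line along which they close (so a half turn about z gives the same grasp; the last joint's range is limited). The gripper opens to 85 mm and grips with 20 to 120 N. Pads are 22 mm wide; open, the fingers measure 114 mm over their backs; the gripper's body (76 mm by 85 mm) begins 54 mm behind the grasp point. The pads swing forward as they close: fully open they stand 13 mm farther back than shut.
Start: joints at [-1.427, 0.053, 1.613, -0, 1.476, -0.119], TCP at [0.162, -0.604, 0.231] pointing down, gripper open.
Joint ranges: [-3.01, 3.01], [-1.01, 2.22], [0.06, 2.58], [-1.02, 4.17], [0.09, 2.62], [-3.14, 3.14]. Speed limits (rad/s): [2.57, 2.57, 3.14, 3.14, 3.14, 3.14].

### API

Orientations are given as a rotation vector (axis times angle).
In Python, from station import ctrl, optics gives the robot as it stands.
- The arm moves only by the shell command python3 -m handwheel 'ROWS' [OPENING] [FORCE]. ROWS is JSON, a list of rows, each an object of numbers: "tx", "ty", "tz": the shift along the tool's x, y, z in mm; "roll": the turn about the tool's z in rad. A call has 1 to 12 rows; each row shifts and turns the commanded pose from where the row before left it, along the tool's axes as they then stand; what a row does not reach is not made up. A row lasts 1/12 s, in which the tool goes at most 41.7 mm and 7.16 degrees, less where a joint would pass 70% of its speed; a pose out of reach is approached as far as the arm can. A call with a gripper value outside its range is refused whole. OPENING is the finger opening in mm, from 0 to 85.4, set as the call begins (- or left out, the last holds). The fingers move at their own pace and stop on an object; FORCE is the grip in N (left out, the last holds). Time passes only in rows, so rows that do not move let the fingers close. It gives the time, the measured TCP pose, the force, the opening and the grip force at its end, in the units of the state.
- ctrl.get_obs(): the state, without advancing time (a new reading comes with each control period).
- optics.get_image(name): name is "scene" or "top"; returns (picture, depth): 384x512x3 uint8, red, green, blue; 384x512 float32, m along the optical axis (not along the pixel's ray), 0 where there is no reading.
- optics.camera_params(name): a dict with "mtx" (3x3 intrinsics, pixels), "extrinsics" (4x4, takes a point from camera to world coordinates). Camera axes: x right, y down, z forward; pixel columns grow to the right and rows downward; lengths in m; the calibration is good to about 2 mm. A picture is of the moment at which its call begins. camera_params takes no time and is no camera call.
- ctrl.finish_job(): hands the job in; it is judged then, once.
The state is a dict: "t": time; "q": joint angles; "dq": joint speeds; "effort": joint torques, N m; "tool_pos": TCP position; "tool_rot": TCP orientation; "contact_force": force on the tool from outside, world axes, zero at the start; "wrist_torque": the same for the moment, N m; "opening": finger opening in m; "grip_force": force on a finger pad.
Only numpy, scipy, OpenCV 4.12 (cv2) and the standard library are available. Lean on these libraries where they do the work, as an engineer would, in place of code of your own. Each camera call takes 0.05 s, during which the arm holds its last target. There are 200 camera calls.

### The job

Slide the thin white ceramic palette along its low railed shelf until its far end (away from the robot) sticks out well past the shelf's far edge, without pushing it off. Then take it by the overhanging end and lower it, colours up, onto the yellow rest, centred and lying along it, letting go only once it sits there. Do not drop it onto the bench, and leave the dental cast, the wax block and the tumbler where they are.

Things in the scene. Friction and masses are not known exactly. Their poses are not given: they have to be found in the camera images.
- palette: Loose white ceramic palette with five coloured spots on top, 120 long (its x) x 56 wide (y) x 6 mm thick, 65 to 135 g. Origin: centre of its underside, z up. Starts flat on the shelf deck between the rails, its x along the shelf's x, centre within 15 mm of the shelf's middle. The rails keep fingers from its long edges; closed fingertips on the deck can push its near end.
- shelf: Fixed low shelf: aluminium deck 150 long (its x) x 78 mm wide (y), deck top at 60 mm. A blue rail, 8 mm thick, tops at 67 mm, runs along each long side; 62 mm free between them. Short ends open: near end -x, far end +x (75 mm from the middle). Origin: under the deck's middle, at bench height. Its x points away from the robot, turned up to 20 degrees.
- rest: Fixed yellow block with black rubber on top, 100 long (its x) x 36 wide (y) x 50 mm high, flat top; narrower than the palette, so fingers on the palette's long edges pass down either side. Origin: centre of its underside, at bench height. Across the robot's midline from the shelf; its x points away from the robot, turned up to 25 degrees.
- cast: Loose dental cast, 60 x 58 x 40 mm high, yellow base, plaster and white teeth. Origin: centre of its underside. Bystander, to be left alone.
- wax: Loose orange block of hard wax, 50 x 35 x 20 mm high. Origin: centre of its underside. Bystander, to be left alone.
- tumbler: Loose clear glass tumbler, 68 mm in diameter, 85 mm high. Origin: centre of its underside. Bystander, to be left alone.
There are look-alikes about, which are no part of the job. There is more than one size of the rest; the one meant has the size given above.

How it is judged:
On the way, in this order (a step that is already met when the one before it is completed fails the run):
1. the palette, still lying on the shelf, sticks out at least 30 mm past the shelf's far edge (x of palette in the frame of shelf between 0.045 and 0.078 m and z of palette in the frame of shelf between 0.057 and 0.063 m and angle between palette's own z axis and vertical below 0.08 rad), for 0.2 s.
2. the palette, still held by the fingers, sits on the rest (contact force between palette and rest above 0.2 N and contact force between the fingers and palette above 0.5 N and horizontal distance between palette and rest below 0.02 m), for 0.1 s.
At the end, for the whole second after the job is handed in: The palette lies still, flat (within 3.4 degrees) and colours up on top of the rest, its centre within 15 mm of the rest's and its long side within 10 degrees of the rest's long side (either way round), released (horizontal distance between palette and rest below 0.015 m and angle between the x axis of palette and the x axis of rest, either way round below 0.175 rad and angle between palette's own z axis and vertical below 0.06 rad and z of palette in the frame of rest between 0.047 and 0.053 m and contact force between palette and rest above 0.2 N and linear speed of palette below 0.02 m/s); the robot touches nothing.
It fails at once if the palette falls to the bench (height (world z) of palette below 0.035 m).
It fails at once if the dental cast is moved by more than 30 mm (distance of cast from where it was at the start of the episode above 0.03 m).
It fails at once if the wax block is moved by more than 30 mm (distance of wax from where it was at the start of the episode above 0.03 m).
It fails at once if the tumbler is moved by more than 30 mm (distance of tumbler from where it was at the start of the episode above 0.03 m).
It also fails if it takes over 61 s, if anything falls off the work surface, if the arm or the gripper's body presses on something with over 40 N, if the wrist force passes 120 N, or if a joint passes its speed limit or range.

## Working session

There is one attempt and no reset: what is moved stays moved. The work goes in short steps, Python scripts to look and compute and a shell command to move; the robot and the scene stay as the last step left them, time stands still between calls to the robot, and variables do not carry over. Pictures are saved under pics/ and viewed, at most 10 in all, crops included, and the job is handed in when it is done.

```bash
ls; mkdir -p pics
python3 - <<'E'
from station import ctrl, optics
import cv2, numpy as np
for n in ["scene","top"]:
    im,d=optics.get_image(n); cv2.imwrite(f"pics/{n}0.png",im[:,:,::-1]); np.savez(f"{n}0.npz",im=im,d=d)
    p=optics.camera_params(n); print(n,p["mtx"].round(1).tolist(),p["extrinsics"].round(3).tolist())
o=ctrl.get_obs();print(o["t"],o["tool_pos"],o["tool_rot"],ctrl.grasp_offset)
E
```

```text
pics
scene [[364.6, 0.0, 259.0], [0.0, 364.6, 193.7], [0.0, 0.0, 1.0]] [[0.59, 0.701, -0.402, 0.935], [0.808, -0.513, 0.291, -0.192], [-0.002, -0.496, -0.868, 0.938], [0.0, 0.0, 0.0, 1.0]]
top [[431.0, 0.0, 253.7], [0.0, 431.0, 189.8], [0.0, 0.0, 1.0]] [[-0.01, -0.996, 0.084, 0.444], [-1.0, 0.009, -0.005, 0.103], [0.004, -0.084, -0.996, 1.054], [0.0, 0.0, 0.0, 1.0]]
0.1 [ 0.16227686 -0.60298131  0.23016535] [-3.11264337e+00 -4.11334697e-01 -1.35036478e-05] 0.0187
```

View pics/top0.png

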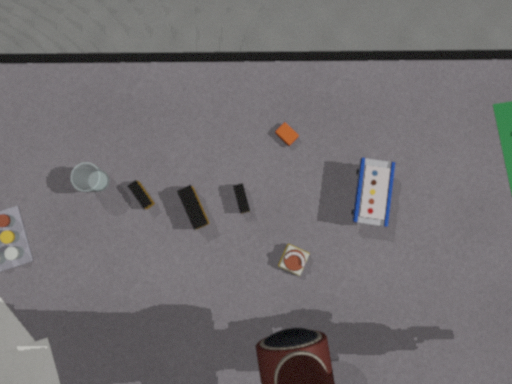

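View pics/scene0.png

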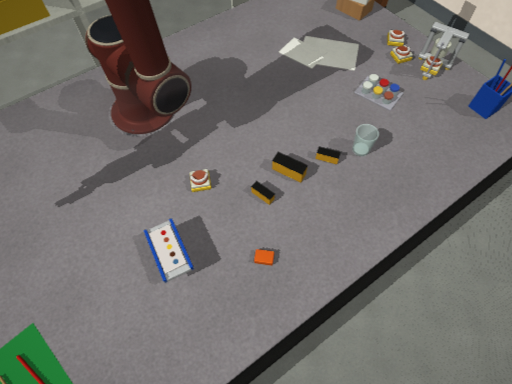

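The top view shows the shelf with the palette at (374,192), and three yellow/black rests at (140,195), (193,207) and (241,198). The middle rest is the biggest. The cast is at (294,261), the wax at (287,133) and the tumbler at (88,178).

```bash
cat > h.py <<'E'
import cv2, numpy as np
from station import ctrl, optics
def plane(n,px,z):
    p=optics.camera_params(n);K=p["mtx"];E=p["extrinsics"]
    px=np.atleast_2d(px).astype(float)
    r=np.c_[px,np.ones(len(px))]@np.linalg.inv(K).T@E[:3,:3].T
    return (E[:3,3]+r*((z-E[2,3])/r[:,2:]))[:,:2]
def blob(n,im,mask,z,roi):
    """min-area rect in world mm of the mask's biggest contour in roi (c0,r0,c1,r1): centre, long, short, angle(deg)"""
    m=np.zeros(mask.shape,np.uint8);c0,r0,c1,r1=roi;m[r0:r1,c0:c1]=mask[r0:r1,c0:c1]
    m=cv2.morphologyEx(m,cv2.MORPH_CLOSE,np.ones((5,5)))
    c=max(cv2.findContours(m,0,1)[0],key=cv2.contourArea)[:,0]
    w=(plane(n,c,z)*1000).astype(np.float32)
    R=cv2.minAreaRect(w);b=cv2.boxPoints(R);e=[b[1]-b[0],b[2]-b[1]];e.sort(key=np.linalg.norm)
    a=np.degrees(np.arctan2(e[1][1],e[1][0]));a=(a+90)%180-90
    return np.round([*R[0],np.linalg.norm(e[1]),np.linalg.norm(e[0]),a],1)
def masks(im):
    h=cv2.cvtColor(im,cv2.COLOR_RGB2HSV).astype(int);H,S,V=h[...,0],h[...,1],h[...,2]
    return dict(black=V<50,white=(S<50)&(V>165),blue=(H>105)&(H<130)&(S>150)&(V>70),orange=(H<15)&(S>180)&(V>120))
E
python3 - <<'E'
from h import *
d=np.load("top0.npz");im=d["im"];M=masks(im)
for k,z,roi in [("black",.05,(120,175,160,215)),("black",.05,(170,180,212,235)),("black",.05,(225,175,256,220)),("white",.066,(357,155,393,230)),("orange",.02,(270,115,305,150)),("blue",.067,(385,150,400,230)),("blue",.067,(350,150,366,230))]:
    print(k,blob("top",im,M[k],z,roi))
b=M["black"]|M["white"]|M["blue"]
big=cv2.resize(im[140:240,340:410],None,fx=6,fy=6,interpolation=0)[:,:,::-1]
big2=cv2.resize(im[170:240,120:260],None,fx=5,fy=5,interpolation=0)[:,:,::-1]
big3=np.zeros((600,800,3),np.uint8);big3[:600,:420]=big
big3[:350*1//1,420:]=cv2.resize(im[175:240,170:240],(380,350),interpolation=0)[:,:,::-1]
cv2.imwrite("pics/z1.png",big3)
# shelf rails etc. by depth
def pts(n):
    p=optics.camera_params(n);dd=np.load(n+"0.npz")["d"];v,u=np.mgrid[:384,:512]
    c=np.stack([(u-p["mtx"][0,2])*dd/p["mtx"][0,0],(v-p["mtx"][1,2])*dd/p["mtx"][1,1],dd],-1)
    return c@p["extrinsics"][:3,:3].T+p["extrinsics"][:3,3]
P=pts("top")
print("tops",[P[r,c].round(3).tolist() for r,c in [(207,193),(192,374),(261,294),(133,287),(198,241),(195,140),(178,88)]])
E
```

```text
black [521.4 365.5  64.2  21.   35.1]
black [490.9 243.   96.   32.1  24. ]
black [510.1 128.1  63.6  20.7  14.5]
white [ 521.  -179.6  143.8   55.2   -8.5]
orange [667.7  17.3  41.6  29.6  43.9]
blue [ 515.3 -213.6  144.7    5.4   -8.9]
blue [ 526.4 -143.1  142.8    8.    -8.8]
tops [[0.49, 0.24, 0.048], [0.52, -0.179, 0.066], [0.362, 0.005, 0.036], [0.67, 0.015, 0.019], [0.511, 0.128, 0.038], [0.52, 0.367, 0.037], [0.565, 0.502, 0.006]]
```

View pics/z1.png

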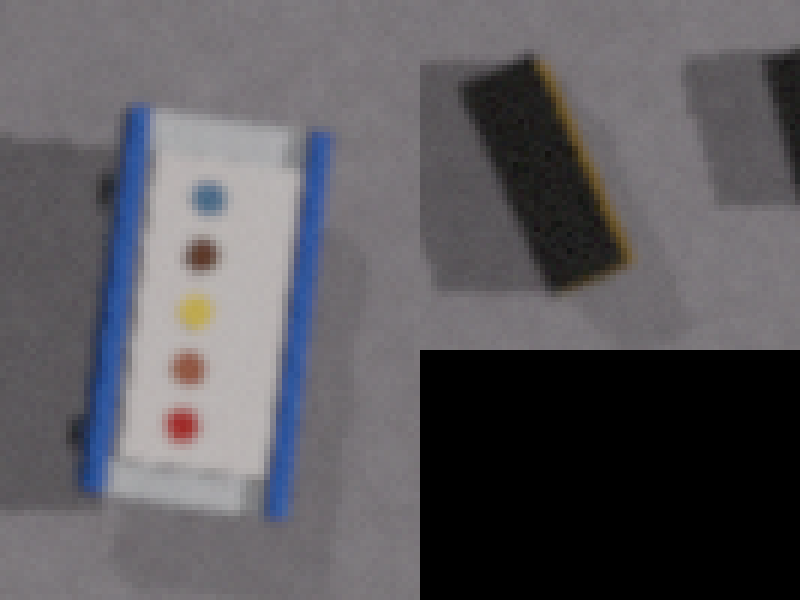

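The middle rest measures 96x32 mm, which fits the 100x36 one: centre (491,243), angle 24°. The shelf is centred at about (521,-179), angle -8.7°, with the palette near its middle. I'll move toward the shelf's near end with the fingers closed.

```bash
cat >> h.py <<'E'
def todo(x,y,z,ang):
    """tool-frame shift (mm) and roll still needed to reach TCP x,y,z (mm) with tool x at ang deg in world"""
    o=ctrl.get_obs();R=cv2.Rodrigues(np.array(o["tool_rot"]))[0];p=np.array(o["tool_pos"])*1000
    a=np.degrees(np.arctan2(R[1,0],R[0,0]))
    print("t",round(o["t"],2),"tcp",p.round(1),"ang",a.round(2),"tool shift",(R.T@(np.array([x,y,z])-p)).round(1),"roll",np.radians(a-ang).round(3),"open",round(o["opening"]*1000,1),"grip",round(o["grip_force"],1),"F",np.round(o["contact_force"],1))
SH=np.array([521,-179.]);SA=-8.7
def sh(x,y=0):
    c,s=np.cos(np.radians(SA)),np.sin(np.radians(SA));return SH+[c*x-s*y,s*x+c*y]
def insh(p):
    c,s=np.cos(np.radians(SA)),np.sin(np.radians(SA));d=np.asarray(p)-SH;return np.round(d@np.array([[c,-s],[s,c]]),1)
E
python3 -m handwheel '[{"tx":30,"ty":-28},{"tx":30,"ty":-28},{"tx":30,"ty":-28},{"tx":30,"ty":-28},{"tx":30,"ty":-28},{"tx":30,"ty":-28},{"tx":30,"ty":-28},{"tx":30,"ty":-28},{"tx":30,"ty":-28},{"tx":30,"ty":-28},{"tx":30,"ty":-28},{"tx":30,"ty":-28}]' 0 40
python3 - <<'E'
from h import *
im=np.load("top0.npz")["im"]
h=cv2.cvtColor(im,cv2.COLOR_RGB2HSV);S=((h[...,1]>70)&(h[...,2]>60)).astype(np.uint8)
m=np.zeros_like(S);m[165:218,366:380]=S[165:218,366:380]
n,_,st,ce=cv2.connectedComponentsWithStats(m)
for s,c in zip(st[1:],ce[1:]): print(s[4],insh(plane("top",c,.066)[0]*1000))
todo(*sh(-88),120,SA)
E
```

```text
13 [43.7  4.6]
12 [21.1  4.3]
25 [-0.3  4.8]
21 [-22.7   4.5]
25 [-44.4   4.3]
t 0.1 tcp [ 162.3 -603.   230.2] ang 15.06 tool shift [ 376.  -351.5  110.9] roll 0.415 open 85.5 grip 0.0 F [ 0.4 -0.3 -0.2]$[0]: bad value
```

```bash
python3 -m handwheel '[{"tx":30,"ty":-28,"tz":0,"roll":0},{"tx":30,"ty":-28,"tz":0,"roll":0}]' 0 40
```

```text
t: 0.27
tool_pos: [0.2052, -0.5335, 0.23]
tool_rot: [-3.113, -0.406, 0.0]
contact_force: [1.1, 0.3, 1.0]
opening: 0.064
grip_force: 0.0
```

```bash
python3 -m handwheel '[{"tx":30,"ty":-28,"tz":0,"roll":0},{"tx":30,"ty":-28,"tz":0,"roll":0},{"tx":30,"ty":-28,"tz":0,"roll":0},{"tx":30,"ty":-28,"tz":0,"roll":0},{"tx":30,"ty":-28,"tz":0,"roll":0},{"tx":30,"ty":-28,"tz":0,"roll":0},{"tx":30,"ty":-28,"tz":0,"roll":0},{"tx":30,"ty":-28,"tz":0,"roll":0},{"tx":0,"ty":0,"tz":30,"roll":0.1},{"tx":0,"ty":0,"tz":30,"roll":0.105},{"tx":0,"ty":0,"tz":30,"roll":0.105},{"tx":0,"ty":0,"tz":20,"roll":0.105}]' 0 40; python3 -m handwheel '[{"tx":0,"ty":0,"tz":0,"roll":0}]'
python3 -c "
from h import *
todo(*sh(-88),63,SA)"
```

```text
t: 1.27
tool_pos: [0.3782, -0.2534, 0.1179]
tool_rot: [-3.13, 0.245, 0.005]
contact_force: [0.1, 0.8, -0.4]
opening: 0.0
grip_force: 0.0
t: 1.35
tool_pos: [0.3764, -0.2521, 0.1155]
tool_rot: [-3.126, 0.24, 0.013]
contact_force: [-0.4, 1.1, -0.2]
opening: -0.0002
grip_force: 0.0
t 1.35 tcp [ 376.4 -252.1  115.5] ang -8.79 tool shift [ 44.2 -93.9  52.7] roll -0.002 open -0.2 grip 0.0 F [-0.4  1.1 -0.2]
```

```bash
python3 -m handwheel '[{"tx":14,"ty":-31,"tz":0,"roll":0},{"tx":15,"ty":-31,"tz":0,"roll":0},{"tx":15,"ty":-32,"tz":0,"roll":0},{"tx":0,"ty":0,"tz":0,"roll":0},{"tx":0,"ty":0,"tz":0,"roll":0}]'
python3 -c "
from h import *
todo(*sh(-88),63,SA)"
```

```text
t: 1.77
tool_pos: [0.4382, -0.1682, 0.1227]
tool_rot: [3.132, -0.23, 0.002]
contact_force: [-0.4, -0.1, -0.5]
opening: -0.0001
grip_force: 0.0
t 1.77 tcp [ 438.2 -168.2  122.7] ang -8.4 tool shift [-4.6 -1.9 59.7] roll 0.005 open -0.1 grip 0.0 F [-0.4 -0.1 -0.5]
```

```bash
python3 -m handwheel '[{"tx":-3,"ty":-2,"tz":15,"roll":0.005},{"tx":-2,"ty":0,"tz":15,"roll":0},{"tx":0,"ty":0,"tz":15,"roll":0},{"tx":0,"ty":0,"tz":12,"roll":0},{"tx":0,"ty":0,"tz":0,"roll":0},{"tx":0,"ty":0,"tz":0,"roll":0},{"tx":0,"ty":0,"tz":0,"roll":0}]'
python3 - <<'E'
from h import *
todo(*sh(-88),63,SA)
im,d=optics.get_image("scene");cv2.imwrite("pics/s2.png",cv2.resize(im[200:310,110:260],(800,586))[:,:,::-1])
E
```

```text
t: 2.35
tool_pos: [0.4329, -0.1673, 0.0656]
tool_rot: [3.131, -0.247, 0.002]
contact_force: [-0.1, -0.0, -0.2]
opening: 0.0003
grip_force: 0.0
t 2.35 tcp [ 432.9 -167.3   65.6] ang -9.03 tool shift [ 0.9 -1.7  2.6] roll -0.006 open 0.3 grip 0.0 F [-0.1 -0.  -0.2]
```

View pics/s2.png

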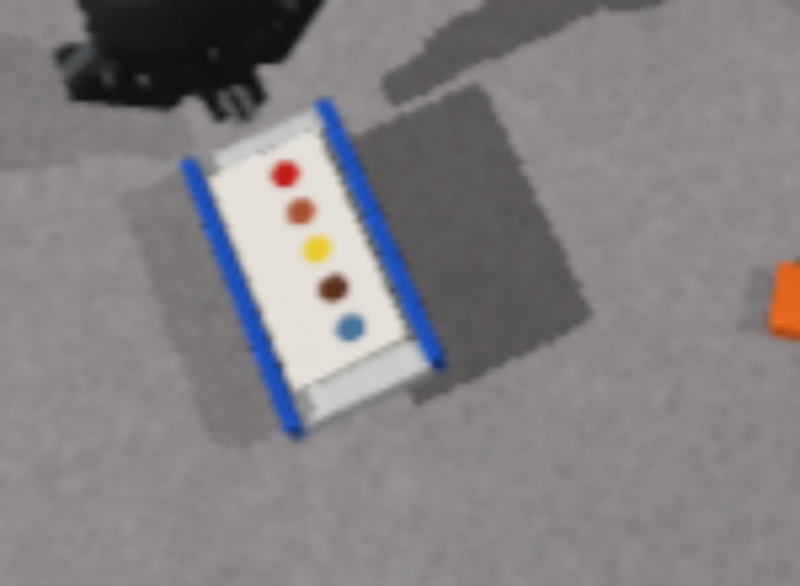

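The fingertips at (232,100) are lined up with the palette's near end. I'll lower them slightly and push.

```bash
python3 -m handwheel '[{"tx":0,"ty":-1,"tz":3,"roll":0},{"tx":6,"ty":0,"tz":0,"roll":0},{"tx":6,"ty":0,"tz":0,"roll":0},{"tx":5,"ty":0,"tz":0,"roll":0},{"tx":5,"ty":0,"tz":0,"roll":0},{"tx":5,"ty":0,"tz":0,"roll":0},{"tx":5,"ty":0,"tz":0,"roll":0},{"tx":5,"ty":0,"tz":0,"roll":0},{"tx":5,"ty":0,"tz":0,"roll":0},{"tx":0,"ty":0,"tz":0,"roll":0},{"tx":0,"ty":0,"tz":0,"roll":0}]'
cat >> h.py <<'E'
def spots():
    """scene view: spot positions in the shelf frame"""
    im,_=optics.get_image("scene");h=cv2.cvtColor(im,cv2.COLOR_RGB2HSV);H,S,V=[h[...,i].astype(int) for i in range(3)]
    sh_=((S>70)&(V>50)&~((H>108)&(H<130)&(S>150))).astype(np.uint8)
    m=np.zeros_like(sh_);m[215:320,140:215]=sh_[215:320,140:215]
    n,_,st,ce=cv2.connectedComponentsWithStats(m)
    for s,c in zip(st[1:],ce[1:]):
        if 6<s[4]<60: print(s[4],H[int(c[1]),int(c[0])],insh(plane("scene",c,.066)[0]*1000))
    return im
E
python3 - <<'E'
from h import *
todo(*sh(-11),63,SA); print(insh(ctrl.get_obs()["tool_pos"][:2]*1000) if hasattr(ctrl.get_obs()["tool_pos"],"shape") else "")
spots()
E
```

```text
t: 3.32
tool_pos: [0.4744, -0.1718, 0.0613]
tool_rot: [-3.132, 0.246, -0.0]
contact_force: [-0.0, 1.3, 0.6]
opening: 0.0002
grip_force: 0.0
t 3.32 tcp [ 474.4 -171.8   61.3] ang -9.0 tool shift [36.2 -0.2 -1.7] roll -0.005 open 0.2 grip 0.0 F [-0.   1.3  0.6]
[-47.2   0. ]
8 110 [-21.2  28.7]
22 1 [-20.9   2.8]
20 8 [1.8 3. ]
7 113 [  5.  -41.4]
25 25 [24.5  2.6]
16 9 [46.5  2.1]
11 110 [75.5 31.9]
17 104 [68.6  1.9]
```

```bash
python3 -m handwheel '[{"tx":5,"ty":0,"tz":-0.5,"roll":0},{"tx":5,"ty":0,"tz":0,"roll":0},{"tx":5,"ty":0,"tz":0,"roll":0},{"tx":5,"ty":0,"tz":0,"roll":0},{"tx":5,"ty":0,"tz":0,"roll":0},{"tx":5,"ty":0,"tz":0,"roll":0},{"tx":4,"ty":0,"tz":0,"roll":0},{"tx":3,"ty":0,"tz":0,"roll":0},{"tx":0,"ty":0,"tz":0,"roll":0},{"tx":0,"ty":0,"tz":0,"roll":0}]'
python3 - <<'E'
from h import *
todo(*sh(-11),63,SA)
spots()
E
```

```text
t: 4.2
tool_pos: [0.5108, -0.1776, 0.0618]
tool_rot: [-3.132, 0.247, -0.0]
contact_force: [-0.5, 0.6, 0.8]
opening: -0.0001
grip_force: 0.0
t 4.2 tcp [ 510.8 -177.6   61.8] ang -9.0 tool shift [-0.7 -0.2 -1.2] roll -0.005 open -0.1 grip 0.0 F [-0.5  0.6  0.8]
23 1 [16.3  2. ]
7 113 [  5.  -41.4]
22 8 [39.   1.9]
28 25 [60.7  2.1]
11 110 [75.5 31.9]
18 10 [83.4  2.1]
20 104 [104.8   1.5]
```

```bash
python3 -m handwheel '[{"tx":-10,"ty":0,"tz":0,"roll":0},{"tx":-5,"ty":0,"tz":-15,"roll":0},{"tx":0,"ty":0,"tz":-25,"roll":0},{"tx":0,"ty":0,"tz":-25,"roll":0},{"tx":30,"ty":0,"tz":0,"roll":0},{"tx":35,"ty":0,"tz":0,"roll":0},{"tx":35,"ty":0,"tz":0,"roll":0},{"tx":23,"ty":0,"tz":0,"roll":0},{"tx":0,"ty":0,"tz":0,"roll":0},{"tx":0,"ty":0,"tz":0,"roll":0}]'
python3 -m handwheel '[{"tx":0,"ty":0,"tz":0,"roll":0},{"tx":0,"ty":0,"tz":0,"roll":0},{"tx":0,"ty":0,"tz":0,"roll":0}]' 85
python3 - <<'E'
from h import *
todo(*sh(98),46,SA)
im,_=optics.get_image("top");M=masks(im);print([insh(x[:2]) for x in [blob("top",im,M["white"],.066,(350,110,400,235))]])
cv2.imwrite("pics/t3.png",cv2.resize(im[110:240,320:430],(660,600))[:,:,::-1]);
E
```

```text
t: 5.08
tool_pos: [0.617, -0.1944, 0.1264]
tool_rot: [-3.132, 0.246, 0.002]
contact_force: [-0.6, 0.4, -0.4]
opening: 0.0003
grip_force: 0.0
t: 5.33
tool_pos: [0.6161, -0.1943, 0.1268]
tool_rot: [-3.132, 0.247, 0.001]
contact_force: [0.3, 0.4, -0.4]
opening: 0.0353
grip_force: 0.0
t 5.33 tcp [ 616.1 -194.3  126.8] ang -9.02 tool shift [ 1.7 -0.7 80.8] roll -0.006 open 35.3 grip 0.0 F [ 0.3  0.4 -0.4]
[array([17.6,  0.6])]
```

View pics/t3.png

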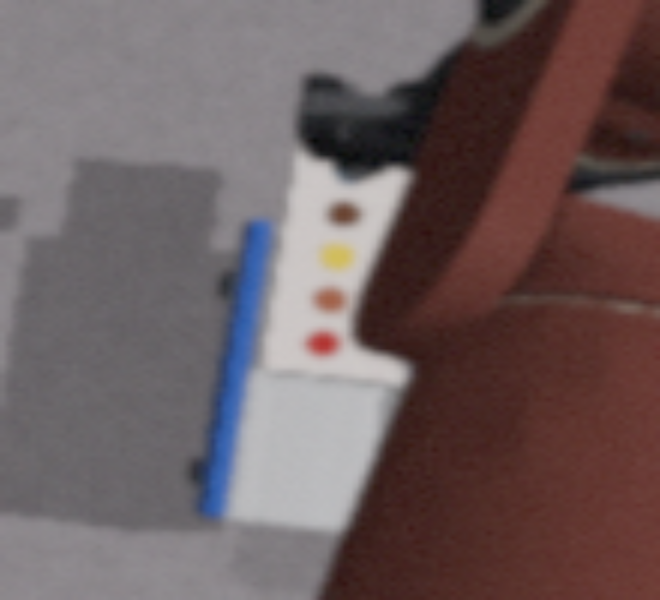

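The palette now overhangs, with its near end at (340,375) in the crop. I'll estimate its sideways position from the first image while descending.

```bash
python3 -m handwheel '[{"tx":1,"ty":-1,"tz":0,"roll":0},{"tx":0,"ty":0,"tz":0,"roll":0},{"tx":0,"ty":0,"tz":0,"roll":0},{"tx":0,"ty":0,"tz":0,"roll":0},{"tx":0,"ty":0,"tz":0,"roll":0},{"tx":0,"ty":0,"tz":0,"roll":0}]' 85
python3 - <<'E'
from h import *
im=np.load("top0.npz")["im"];g=im.min(2)
print(g[170,356:396].tolist());print(g[158:228,377].tolist())
v=im[150:235,355:396].min(2);t=(210+0)
for t in (195,205,212):
    b=blob("top",im,(im.min(2)>t),.066,(357,155,393,230));print(t,b,insh(b[:2]))
todo(*sh(98),46,SA)
E
```

```text
t: 5.88
tool_pos: [0.6184, -0.1937, 0.1268]
tool_rot: [3.132, -0.247, -0.0]
contact_force: [-1.0, -0.3, -1.0]
opening: 0.0851
grip_force: 0.0
[68, 47, 44, 52, 43, 44, 49, 72, 111, 147, 170, 176, 178, 178, 178, 175, 163, 146, 139, 141, 156, 172, 177, 177, 177, 178, 177, 179, 179, 180, 180, 177, 176, 161, 113, 59, 44, 61, 95, 115]
[118, 130, 154, 167, 167, 169, 167, 169, 171, 174, 178, 175, 172, 152, 139, 134, 144, 163, 173, 179, 178, 177, 174, 167, 164, 166, 173, 177, 177, 179, 178, 178, 177, 176, 177, 178, 179, 177, 179, 178, 179, 178, 179, 179, 179, 177, 178, 179, 179, 179, 178, 176, 177, 177, 179, 179, 178, 179, 178, 174, 163, 156, 159, 163, 169, 168, 159, 136, 109, 107]Traceback (most recent call last):
  File "<stdin>", line 6, in <module>
  File "h.py", line 12, in blob
    c=max(cv2.findContours(m,0,1)[0],key=cv2.contourArea)[:,0]
      ~~~^^^^^^^^^^^^^^^^^^^^^^^^^^^^^^^^^^^^^^^^^^^^^^^^
ValueError: max() iterable argument is empty
```

```bash
python3 -m handwheel '[{"tx":0,"ty":2,"tz":15,"roll":0},{"tx":0,"ty":0,"tz":15,"roll":0},{"tx":0,"ty":0,"tz":15,"roll":0},{"tx":0,"ty":0,"tz":15,"roll":0},{"tx":0,"ty":0,"tz":12,"roll":0},{"tx":0,"ty":0,"tz":8,"roll":0},{"tx":0,"ty":0,"tz":0,"roll":0},{"tx":0,"ty":0,"tz":0,"roll":0}]' 85
python3 - <<'E'
from h import *
todo(*sh(98,-1.5),46,SA)
im=spots()
cv2.imwrite("pics/s4.png",cv2.resize(im[200:320,120:270],(750,600))[:,:,::-1])
E
```

```text
t: 6.55
tool_pos: [0.6177, -0.1955, 0.0459]
tool_rot: [-3.131, 0.247, 0.002]
contact_force: [0.6, -1.2, 0.3]
opening: 0.0847
grip_force: 0.0
t 6.55 tcp [ 617.7 -195.5   45.9] ang -9.0 tool shift [-0.1 -0.1 -0.1] roll -0.005 open 84.7 grip 0.0 F [ 0.6 -1.2  0.3]
20 104 [104.8   1.5]
```

View pics/s4.png

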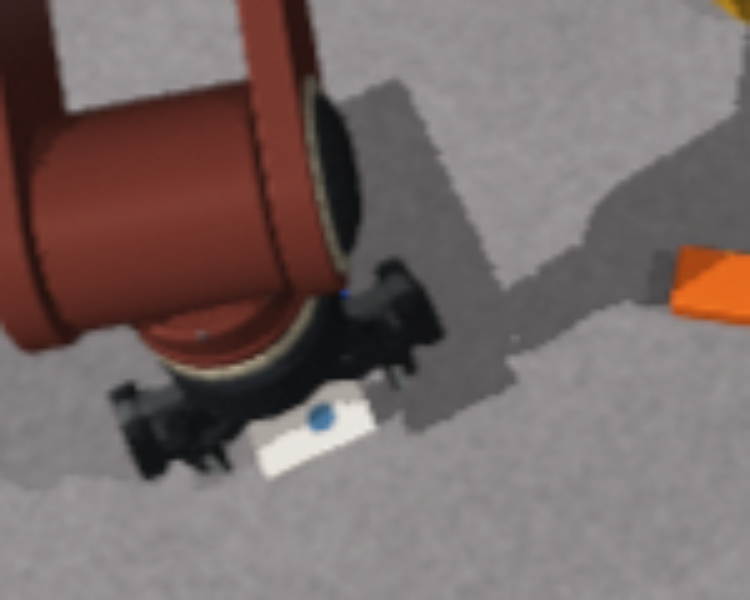

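The fingers straddle the overhanging end, around crop (320,420), and the palette hasn't moved. I'll close on it.

```bash
python3 -m handwheel '[{"tx":0,"ty":0,"tz":3,"roll":0},{"tx":0,"ty":0,"tz":0,"roll":0},{"tx":0,"ty":0,"tz":0,"roll":0},{"tx":0,"ty":0,"tz":0,"roll":0},{"tx":0,"ty":0,"tz":0,"roll":0},{"tx":0,"ty":0,"tz":0,"roll":0},{"tx":0,"ty":0,"tz":0,"roll":0},{"tx":0,"ty":0,"tz":0,"roll":0},{"tx":0,"ty":0,"tz":0,"roll":0}]' 45 60
python3 -c "
from h import *
todo(*sh(98,-1.5),46,SA)"
```

```text
t: 7.35
tool_pos: [0.6186, -0.1958, 0.0446]
tool_rot: [3.132, -0.247, 0.002]
contact_force: [-1.8, 0.7, 5.5]
opening: 0.0544
grip_force: 62.8
t 7.35 tcp [ 618.6 -195.8   44.6] ang -9.01 tool shift [-1.  -0.4 -1.4] roll -0.005 open 54.4 grip 62.8 F [-1.8  0.7  5.5]
```

```bash
python3 -m handwheel '[{"tx":0,"ty":0,"tz":-4,"roll":0},{"tx":0,"ty":0,"tz":-8,"roll":0},{"tx":0,"ty":0,"tz":-12,"roll":0},{"tx":0,"ty":0,"tz":-15,"roll":0},{"tx":0,"ty":0,"tz":-15,"roll":0},{"tx":0,"ty":0,"tz":-15,"roll":0},{"tx":0,"ty":0,"tz":-12,"roll":0},{"tx":0,"ty":0,"tz":-8,"roll":0},{"tx":0,"ty":0,"tz":-4,"roll":0},{"tx":0,"ty":0,"tz":0,"roll":0},{"tx":0,"ty":0,"tz":0,"roll":0}]' 45 60
python3 - <<'E'
from h import *
todo(*sh(98,-1.5),46,SA)
im,_=optics.get_image("scene")
cv2.imwrite("pics/s5.png",cv2.resize(im[170:320,110:310],(800,600))[:,:,::-1])
E
```

```text
t: 8.27
tool_pos: [0.6179, -0.1955, 0.1365]
tool_rot: [-3.132, 0.247, 0.001]
contact_force: [-0.7, 1.0, -0.0]
opening: 0.0547
grip_force: 63.2
t 8.27 tcp [ 617.9 -195.5  136.5] ang -9.01 tool shift [-0.2 -0.2 90.5] roll -0.005 open 54.7 grip 63.2 F [-0.7  1.  -0. ]
```

View pics/s5.png

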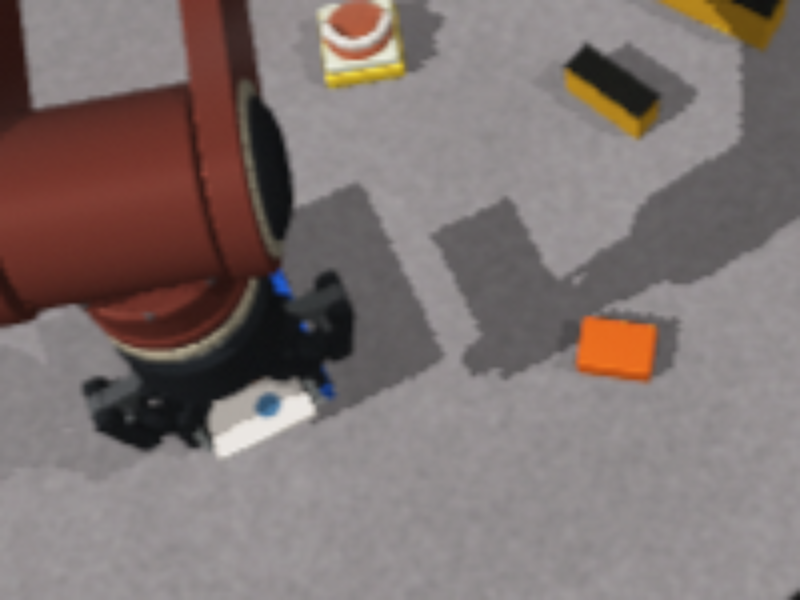

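The palette is held, and its shadow is clear of the shelf. I'll carry it across to the rest.

```bash
python3 -m handwheel '[{"tx":-4,"ty":-10,"tz":0,"roll":0},{"tx":-8,"ty":-20,"tz":0,"roll":0},{"tx":-11,"ty":-29,"tz":0,"roll":0},{"tx":-11,"ty":-30,"tz":0,"roll":0},{"tx":-11,"ty":-30,"tz":0,"roll":0},{"tx":-11,"ty":-30,"tz":0,"roll":0},{"tx":-11,"ty":-30,"tz":0,"roll":0},{"tx":-11,"ty":-30,"tz":0,"roll":0},{"tx":-11,"ty":-30,"tz":0,"roll":0},{"tx":-11,"ty":-30,"tz":0,"roll":0},{"tx":-11,"ty":-30,"tz":0,"roll":0},{"tx":-11,"ty":-30,"tz":0,"roll":0}]'
python3 -m handwheel '[{"tx":-11,"ty":-30,"tz":0,"roll":0},{"tx":-11,"ty":-30,"tz":0,"roll":0},{"tx":-10,"ty":-22,"tz":0,"roll":-0.02},{"tx":-5,"ty":-12,"tz":0,"roll":-0.04},{"tx":0,"ty":0,"tz":0,"roll":-0.08},{"tx":0,"ty":0,"tz":0,"roll":-0.09},{"tx":0,"ty":0,"tz":0,"roll":-0.09},{"tx":0,"ty":0,"tz":0,"roll":-0.09},{"tx":0,"ty":0,"tz":0,"roll":-0.08},{"tx":0,"ty":0,"tz":0,"roll":-0.05},{"tx":0,"ty":0,"tz":0,"roll":-0.03},{"tx":0,"ty":0,"tz":0,"roll":0}]'
python3 -m handwheel '[{"tx":0,"ty":0,"tz":0,"roll":0},{"tx":0,"ty":0,"tz":0,"roll":0},{"tx":0,"ty":0,"tz":0,"roll":0}]'
python3 - <<'E'
from h import *
todo(525.3,258.3,60,24)
im,d=optics.get_image("top");np.savez("t6.npz",im=im,d=d);a=im[150:260,120:270]
im2,d2=optics.get_image("scene");np.savez("s6.npz",im=im2,d=d2)
b=np.zeros((600,800,3),np.uint8);b[:300,:409]=cv2.resize(a,(409,300));b[300:,:]=cv2.resize(im2[100:220,220:380],(800,300*2))[150:450] if 0 else cv2.resize(im2[110:210,200:400],(800,400))[50:350]
cv2.imwrite("pics/c6.png",b[:,:,::-1])
E
```

```text
t: 9.32
tool_pos: [0.5475, 0.1503, 0.1358]
tool_rot: [3.132, -0.246, -0.003]
contact_force: [0.3, 0.9, -1.5]
opening: 0.0544
grip_force: 63.2
t: 10.32
tool_pos: [0.5265, 0.2465, 0.1361]
tool_rot: [3.074, 0.646, -0.002]
contact_force: [1.0, 0.5, -0.3]
opening: 0.0544
grip_force: 63.3
t: 10.57
tool_pos: [0.5269, 0.2468, 0.1366]
tool_rot: [3.075, 0.643, -0.001]
contact_force: [-0.3, -0.5, -1.0]
opening: 0.0544
grip_force: 63.3
t 10.57 tcp [526.9 246.8 136.6] ang 23.63 tool shift [  3.2 -11.1  76.6] roll -0.006 open 54.4 grip 63.3 F [-0.3 -0.5 -1. ]
```

View pics/c6.png

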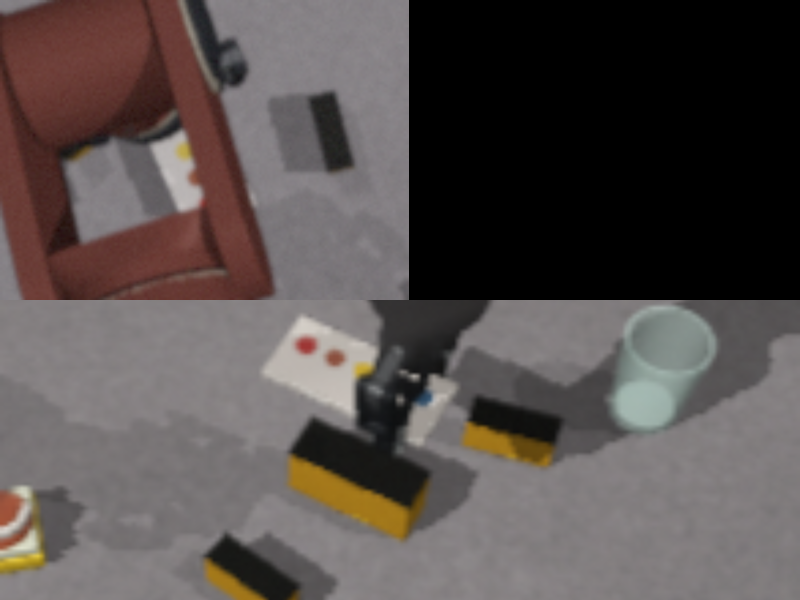

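```bash
cat >> h.py <<'E'
def pal(f,roi,zmin):
    """depth-fit the white palette top in a saved scene view: centroid, edge angle, tilt"""
    D=np.load(f);im,d=D["im"],D["d"];p=optics.camera_params("scene");v,u=np.mgrid[:384,:512]
    K=p["mtx"];c=np.stack([(u-K[0,2])*d/K[0,0],(v-K[1,2])*d/K[1,1],d],-1);P=c@p["extrinsics"][:3,:3].T+p["extrinsics"][:3,3]
    c0,r0,c1,r1=roi;m=np.zeros(d.shape,bool);m[r0:r1,c0:c1]=True
    m&=(P[...,2]>zmin)&(im.min(2)>120)&(np.ptp(im,axis=2)<40)&(d>0);m=cv2.erode(m.astype(np.uint8),np.ones((3,3)))>0
    X=P[m]*1000;A=np.c_[X[:,:2]-X[:,:2].mean(0),np.ones(len(X))];co=np.linalg.lstsq(A,X[:,2],rcond=None)[0]
    print("n",len(X),"z",co[2].round(1),"tilt deg x,y",np.degrees(co[:2]).round(1),"resid",np.std(A@co-X[:,2]).round(2))
    h=cv2.cvtColor(im,cv2.COLOR_RGB2HSV);s=np.zeros(d.shape,np.uint8);s[r0:r1,c0:c1]=((h[...,1]>90)&(h[...,2]>50))[r0:r1,c0:c1]&(P[r0:r1,c0:c1,2]>zmin)
    n,_,st,ce=cv2.connectedComponentsWithStats(s)
    for a,b in zip(st[1:],ce[1:]):
        if a[4]>4: print(a[4],b.round(1),h[int(b[1]),int(b[0])],(plane("scene",b,co[2]/1000)[0]*1000).round(1))
E
python3 - <<'E'
from h import *
pal("s6.npz",(255,112,325,155),.10)
E
```

```text
n 237 z 159.3 tilt deg x,y [ 0. -0.] resid 1.38
17 [276.1 133.4] [  1 169 157] [449.8 217.5]
12 [283.5 136.5] [  6 139 138] [470.  227.2]
17 [290.7 139.6] [ 24 188 198] [489.7 236.3]
9 [305.7 146.6] [105 129  73] [531.3 253.8]
```

Run:
```python
from h import *
im=np.load("scene0.npz")["im"]
b=blob("scene",im,masks(im)["black"],.05,(268,148,312,178));print(b)
# geometry of white area lateral to spots in s6: edges across the spot line near red-brown spots
D=np.load("s6.npz")["im"]
h=(D.min(2)>115)&(np.ptp(D,axis=2)<40)
u=np.array([np.cos(np.radians(24)),np.sin(np.radians(24))]);n=np.array([-u[1],u[0]])
p=optics.camera_params("scene");E=np.linalg.inv(p["extrinsics"])
for s in (8,12,28,32):
    o=[]
    for y in np.arange(-50,50,1.):
        w=np.array([449.8,217.5])+u*s+n*y
        c=E[:3]@np.r_[w/1000,.159,1];q=p["mtx"]@c;q=q/q[2]
        if h[int(round(q[1])),int(round(q[0]))]: o.append(y)
    print(s,min(o),max(o))
```

```text
[491.8 240.9  97.6  36.9  24.2]
8 -50.0 49.0
12 -50.0 49.0
28 -50.0 48.0
32 -47.0 46.0
```

Two estimates, from the spots and from the TCP, agree that the palette is level, at 24°, and about 11 mm short of the rest sideways. I'll correct that and descend.

```bash
python3 -m handwheel '[{"tx":3,"ty":-6,"tz":0,"roll":-0.006},{"tx":0,"ty":-5,"tz":8,"roll":0},{"tx":0,"ty":0,"tz":15,"roll":0},{"tx":0,"ty":0,"tz":15,"roll":0},{"tx":0,"ty":0,"tz":15,"roll":0},{"tx":0,"ty":0,"tz":15,"roll":0},{"tx":0,"ty":0,"tz":12,"roll":0},{"tx":0,"ty":0,"tz":8,"roll":0},{"tx":0,"ty":0,"tz":5,"roll":0},{"tx":0,"ty":0,"tz":0,"roll":0},{"tx":0,"ty":0,"tz":0,"roll":0},{"tx":0,"ty":0,"tz":0,"roll":0}]'
python3 - <<'E'
from h import *
todo(525.8,257.3,33.3,24)
im,d=optics.get_image("scene");np.savez("s7.npz",im=im,d=d)
pal("s7.npz",(255,112,345,185),.055)
E
```

```text
t: 11.67
tool_pos: [0.5261, 0.2585, 0.0448]
tool_rot: [-3.073, -0.653, -0.003]
contact_force: [0.2, -0.3, 0.5]
opening: 0.0543
grip_force: 63.3
t 11.67 tcp [526.1 258.5  44.8] ang 23.99 tool shift [-0.8  1.  11.5] roll -0.0 open 54.3 grip 63.3 F [ 0.2 -0.3  0.5]
n 187 z 67.6 tilt deg x,y [ 0.  -0.2] resid 1.61
18 [284.6 113.9] [  3 123  81] [346.7 334.6]
268 [315.  123.6] [  4 100  82] [433.  386.2]
13 [277.6 151.4] [  1 215 165] [448.6 228.4]
12 [284.5 154.5] [  8 178 142] [469.4 237.8]
19 [291.4 157.6] [ 24 206 207] [490.  247.3]
5 [289.6 169.8] [ 20 156 134] [520.2 216.4]
```

```bash
python3 -m handwheel '[{"tx":-1,"ty":0,"tz":3,"roll":0},{"tx":0,"ty":0,"tz":3,"roll":0},{"tx":0,"ty":0,"tz":2,"roll":0},{"tx":0,"ty":0,"tz":1,"roll":0},{"tx":0,"ty":0,"tz":0,"roll":0},{"tx":0,"ty":0,"tz":0,"roll":0}]'
python3 -m handwheel '[{"tx":0,"ty":0,"tz":1,"roll":0},{"tx":0,"ty":0,"tz":0,"roll":0},{"tx":0,"ty":0,"tz":0,"roll":0}]'
python3 -m handwheel '[{"tx":0,"ty":0,"tz":1,"roll":0},{"tx":0,"ty":0,"tz":0,"roll":0},{"tx":0,"ty":0,"tz":0,"roll":0}]'
```

```text
t: 12.22
tool_pos: [0.5245, 0.2579, 0.0351]
tool_rot: [-3.073, -0.653, -0.0]
contact_force: [-2.7, -0.9, 2.3]
opening: 0.0545
grip_force: 63.5
t: 12.47
tool_pos: [0.5247, 0.2579, 0.0351]
tool_rot: [3.073, 0.653, -0.0]
contact_force: [-3.1, -1.7, 7.6]
opening: 0.0543
grip_force: 64.0
t: 12.72
tool_pos: [0.5248, 0.258, 0.035]
tool_rot: [3.073, 0.653, -0.0]
contact_force: [-6.2, -3.0, 12.9]
opening: 0.0543
grip_force: 64.5
```

Contact is firm at 13 N. I'll ease off 1 mm and release.

```bash
python3 -m handwheel '[{"tx":0,"ty":0,"tz":-1,"roll":0},{"tx":0,"ty":0,"tz":0,"roll":0},{"tx":0,"ty":0,"tz":0,"roll":0}]'
python3 -m handwheel '[{"tx":0,"ty":0,"tz":0,"roll":0},{"tx":0,"ty":0,"tz":0,"roll":0},{"tx":0,"ty":0,"tz":0,"roll":0},{"tx":0,"ty":0,"tz":0,"roll":0},{"tx":0,"ty":0,"tz":0,"roll":0},{"tx":0,"ty":0,"tz":0,"roll":0}]' 80
python3 - <<'E'
from h import *
im,d=optics.get_image("scene");np.savez("s8.npz",im=im,d=d)
pal("s8.npz",(255,112,345,185),.045)
cv2.imwrite("pics/s8.png",cv2.resize(im[110:200,240:360],(800,600))[:,:,::-1])
E
```

```text
t: 12.97
tool_pos: [0.525, 0.258, 0.0351]
tool_rot: [-3.073, -0.653, -0.002]
contact_force: [-3.0, -1.1, 7.5]
opening: 0.0544
grip_force: 64.0
t: 13.47
tool_pos: [0.5243, 0.2578, 0.0335]
tool_rot: [3.073, 0.653, -0.001]
contact_force: [-0.7, -0.4, -0.2]
opening: 0.0799
grip_force: 0.0
n 165 z 57.9 tilt deg x,y [ 0.  -0.1] resid 1.7
35 [282.7 114.9] [  4 124  80] [339.7 333.1]
318 [314.5 124.4] [  5 103  82] [428.9 388.9]
14 [277.5 153.3] [  1 219 165] [448.5 228.6]
10 [283.8 156. ] [  8 178 142] [467.3 237.6]
15 [290.6 159.4] [ 24 208 207] [488.7 246.2]
5 [304.4 165.2] [104 134  78] [528.5 265.7]
6 [287.  172.5] [ 20 196 117] [518.5 209.2]
```

View pics/s8.png

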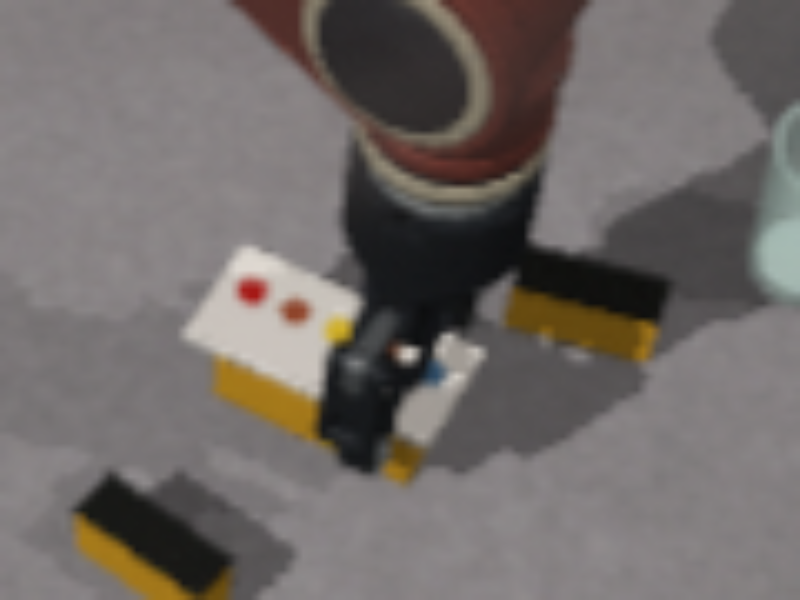

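The palette lies flat on the rest, with its red spot at (250,290) and its blue spot at (432,373), and the fingers are clear. I'll retreat straight up.

```bash
python3 -m handwheel '[{"tx":0,"ty":0,"tz":-5,"roll":0},{"tx":0,"ty":0,"tz":-10,"roll":0},{"tx":0,"ty":0,"tz":-15,"roll":0},{"tx":0,"ty":0,"tz":-20,"roll":0},{"tx":0,"ty":0,"tz":-25,"roll":0},{"tx":0,"ty":0,"tz":-30,"roll":0},{"tx":0,"ty":0,"tz":-30,"roll":0},{"tx":0,"ty":0,"tz":-15,"roll":0},{"tx":0,"ty":0,"tz":0,"roll":0},{"tx":0,"ty":0,"tz":0,"roll":0},{"tx":0,"ty":0,"tz":0,"roll":0},{"tx":0,"ty":0,"tz":0,"roll":0}]'
python3 - <<'E'
from h import *
im,d=optics.get_image("scene");np.savez("s9.npz",im=im,d=d)
pal("s9.npz",(255,135,325,185),.045)
E
```

```text
t: 14.52
tool_pos: [0.5233, 0.2574, 0.1817]
tool_rot: [3.073, 0.653, -0.005]
contact_force: [-0.3, 0.5, -0.1]
opening: 0.0801
grip_force: 0.0
n 313 z 57.8 tilt deg x,y [-0.  0.] resid 1.57
14 [277.5 153.3] [  1 217 183] [448.5 228.6]
10 [283.8 156. ] [  8 178 159] [467.3 237.6]
14 [290.5 159.3] [ 25 205 226] [488.2 246.2]
8 [297.1 162.1] [  9 174  85] [507.5 255.5]
7 [304.  165.3] [104 138 144] [528.  264.6]
```

Its centre is about (490.5,241.5) against the rest's (491.5,242), at 24° and level. Handing in.

```bash
python3 -c "
from station import ctrl
print(ctrl.finish_job())"
```

```text
the job is handed in; nothing more can be done
None
```

The palette lies flat, colours up, on the 100 x 36 mm rest, released and by my last measurement within about 2 mm of centre and aligned with it; the job is handed in (no verdict came back) after about 15 s of robot time.

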